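# Open the water filter's cap of unknown thread hand

### The arm

A 6-joint arm with a two-finger parallel gripper is mounted at the origin on a cart in front of the work surface, level with it; the furniture and walls round the work are solid. World frame = base frame: x ahead of the robot, y to its left, z up, the work surface at z = 0. Lengths are in mm, angles in rad, forces in N, time in s.
With the tool pointing down it reaches from about 400 to 925 mm from the base axis. Payload 12.5 kg.
Tool frame: the origin (TCP) lies on the mounting face of the last link; the fingertips stand 190 mm ahead of it and the grasp point (between the pads) lies 171 mm ahead of it; z points along the fingers, y is the line along which they close (so a half turn about z gives the same grasp; the last joint's range is limited). The gripper opens to 95 mm and grips with 3 to 60 N. Pads are 20 mm wide; open, the fingers measure 119 mm over their backs; the gripper's body (75 mm by 180 mm) begins 59 mm behind the grasp point.
Start: joints at [1.189, 0.491, 1.559, -0, 1.092, -0.106], TCP at [170.174, 601.387, 404.761] pointing down, gripper open.
Joint ranges: [-3.1, 3.1], [-0.84, 2.19], [0.05, 2.79], [-1.13, 4.28], [0.06, 2.93], [-2.69, 2.69]. Speed limits (rad/s): [2.22, 2.22, 2.79, 3.14, 3.14, 3.14].

### API

Orientations are given as [roll, pitch, yaw] about the fixed x, y, z axes, in that order (R = Rz(yaw) Ry(pitch) Rx(roll)).
In Python, from cell import * gives the robot as it stands.
- The arm moves only by the tool arm_command, never from a script. Its argument "rows" is a list that holds one entry, the list of rows, each a list of 7 numbers: the shift along the tool's x, y, z normalised to -1 to 1, where 1 is 0.15 m, then the turn, a rotation vector about the tool's x, y, z normalised to -1 to 1, where 1 is 360 degrees, then the opening, from -1 (shut) to 1 (fully open). A call has 1 to 10 rows; each row is the pose to reach, as a shift and turn from the pose commanded when the call began, along the tool's axes at that moment, turning the shorter way round; what a row does not reach only later rows make up. A row lasts 1/12 s, in which the tool goes at most 41.7 mm and 7.16 degrees, less where a joint would pass 70% of its speed; a pose out of reach is approached as far as the arm can. A call with a number of a shift or a turn outside -1 to 1 is refused whole. A call with a gripper value outside its range is refused whole. The fingers move at their own pace and stop on an object; the grip force is fixed at half the most. Time passes only in rows, so rows that repeat a pose let the fingers close. It gives the time, the measured TCP pose, the force, the opening and the grip force at its end, in the units of the state.
- state(): the state, without advancing time (a new reading comes with each control period).
- read_camera(name): name is "scene" or "side" or "wrist"; returns (picture, depth): 384x512x3 uint8, red, green, blue; 384x512 float32, mm along the optical axis (not along the pixel's ray), 0 where there is no reading.
- get_calibration(name): a dict with "camera_matrix" (3x3 intrinsics, pixels), "D" ([k1, k2, p1, p2, k3] as OpenCV has them; the pictures are not rectified), "position" and "orientation" of the camera in the world; the wrist camera has in their place "hand_eye" (4x4, takes a point from camera to tool coordinates, whose origin is the TCP and whose axes are the flange's). Camera axes: x right, y up, looking along -z (the intrinsics and any distortion apply to the point x, -y, -z); pixel columns grow to the right and rows downward; lengths in mm; the calibration is good to about 2 mm. A picture is of the moment at which its call begins: read the wrist's pose just before it. get_calibration takes no time and is no camera call.
- job_done(): hands the job in; it is judged then, once.
The state is a dict: "t": time; "joints": joint angles; "qvel": joint speeds; "tau": joint torques, N m; "eef_pos": TCP position; "tcp_rot": TCP orientation; "ft_force": force on the tool from outside, world axes, zero at the start; "moment": the same for the moment, N m; "opening": opening from 0.0 (shut) to 1.0 (fully open); "grip_force": force on a finger pad.
Only numpy, scipy, OpenCV 4.12 (cv2) and the standard library are available. Lean on these libraries where they do the work, as an engineer would, in place of code of your own. Each camera call takes 0.05 s, during which the arm holds its last target. There are 200 camera calls.

### The job

The water filter unit on the bar needs a new cartridge. Vent it by pressing its three keys fully down one at a time, the widest first, then the middle-sized, then the narrowest. Then undo the round cap: nobody knows whether its thread runs left- or right-handed, so try it both ways without wrenching it, turn it until it is free, lift it straight off and finish with the gripper still holding it upright and still, at least 5 cm above its socket. Leave the other things on the bar where they are.

Things in the scene. Friction and masses are not known exactly. Their poses are not given: they have to be found in the camera images.
- filter_unit: fixed metal filter unit, 200 x 170 mm. Origin: centre of its footprint on the worktop; x from its front (keys) to its rear (cap), z up. Front step (x -100 to 0 mm) is 58 mm high, with the three keys in a row along y at x = -52 mm, sizes in any order; rear step (x 0 to 100 mm) is 40 mm high, with the cap's socket, a steel collar 72 mm across and 26 mm high, at x = +50 mm
- socket_top (a point): centre of the collar's upper rim, fixed, 66 mm above the worktop. Inside, two ledges hold the cap's lugs, and a hard stop that cannot be seen from outside blocks one direction of turning: clockwise or anticlockwise differs from start to start
- cap: black round cap, loose, about 90 g. Origin: centre of the flange's underside, resting on the collar, z up; as found its x axis is the unit's within 3 degrees. Flange 74 mm across, 6 mm thick; on it a ribbed knob 48 mm across, 32 mm high, with a raised rib on top from the centre towards -x. Below hangs a 22 mm stem, 22 mm long, with two lugs along y, 48 mm over both
- cap_knob (a point): centre of the cap's knob, on the axis, 22 mm above the cap's origin (knob from 6 to 38 mm). Grip here from above at any yaw, 30 to 50 N. Turned the right way it turns freely and lifts off after 60 to 110 degrees (75 is best), without rising as it turns; the wrong way it stops hard after 5 to 20 degrees: wrist torque climbs past 0.2 N m (under 0.05 turning free), and the knob slips in the fingers
- key_large (a joint): the widest key, a round grey spring push button 34 mm across in a dark round housing 50 mm across, 12 mm high, on the front step; 0 released, 0.006 m fully down; needs 5 N and springs back when let go
- key_large_top (a point): centre of the face of the widest key (moves with it); released it is 76 mm above the worktop; press straight down. The keys stand in a row, 52 mm between centres
- key_medium (a joint): the middle-sized key, a round grey spring push button 24 mm across in a dark round housing 40 mm across, 12 mm high, on the front step; 0 released, 0.006 m fully down; needs 5 N and springs back when let go
- key_medium_top (a point): centre of the face of the middle-sized key (moves with it); released it is 76 mm above the worktop; press straight down. The keys stand in a row, 52 mm between centres
- key_small (a joint): the narrowest key, a round grey spring push button 16 mm across in a dark round housing 32 mm across, 12 mm high, on the front step; 0 released, 0.006 m fully down; needs 5 N and springs back when let go
- key_small_top (a point): centre of the face of the narrowest key (moves with it); released it is 76 mm above the worktop; press straight down. The keys stand in a row, 52 mm between centres
- water_glass_1: bystander: clear glass tumbler 67 mm across, 90 mm high, standing beside the unit on its +y side; origin at its foot
- teaspoon_1: bystander: steel teaspoon 130 x 26 x 11 mm lying beside the unit on its -y side; origin at its middle, underside
- cup_blue_1: bystander: espresso cup with handle, 63 x 82 x 56 mm; origin at its foot
- tamper_a: bystander: tamper with wooden handle, 58 mm across, 90 mm high; origin at its foot
- sugar_jar: bystander: glass jar with a metal lid, 61 mm across, 100 mm high; origin at its foot
- dosing_cup: bystander: plain steel dosing cup 68 mm across, 82 mm high; origin at its foot
There are look-alikes about, which are no part of the job. Several things have the shape of the cap; the one meant has the colours described above.

How it is judged (in metres and radians):
On the way, in this order (a step that is already met when the one before it is completed fails the run):
1. the widest key is pressed fully down, the others untouched (value of joint key_large above 0.0045 m and value of joint each of key_medium, key_small below 0.002 m), for 0.05 s.
2. then the middle-sized key (value of joint key_medium above 0.0045 m and value of joint each of key_large, key_small below 0.002 m), for 0.05 s.
3. then the narrowest key (value of joint key_small above 0.0045 m and value of joint each of key_large, key_medium below 0.002 m), for 0.05 s.
4. then the cap, still on its socket, is turned to where it comes free (over 45 degrees) (angle between the x axis of cap and the x axis of filter_unit, either way round above 0.785 rad and distance between cap and socket_top below 0.02 m), for 0.05 s.
At the end, for the whole second after the job is handed in: The gripper holds the cap (over 2 N) upright within 20 degrees, still (under 3 cm/s), off the unit with its flange at least 45 mm above the collar's rim; the keys are up again and the bystanders are within 30 mm of where they stood (z of cap in the frame of socket_top above 0.045 m and angle between cap's own z axis and vertical below 0.35 rad and contact force between the fingers and cap above 2 N and contact force between cap and filter_unit below 0.2 N and linear speed of cap below 0.03 m/s and value of joint each of key_large, key_medium, key_small below 0.002 m and distance of each of water_glass_1, teaspoon_1, cup_blue_1, tamper_a, sugar_jar, dosing_cup from where it was at the start of the episode below 0.03 m); the arm keeps its last pose, push and grip.
It fails at once if two keys are pressed at once (value of joint each of key_large, key_medium above 0.003 m or value of joint each of key_medium, key_small above 0.003 m or value of joint each of key_large, key_small above 0.003 m).
It fails at once if the cap is wrenched against the unit with more than 60 N (contact force between cap and filter_unit above 60 N).
It fails at once if a bystander is pushed more than 30 mm away (distance of any of water_glass_1, teaspoon_1, cup_blue_1, tamper_a, sugar_jar, dosing_cup from where it was at the start of the episode above 0.03 m).
It fails at once if a standing bystander is knocked over (angle between any of water_glass_1, cup_blue_1, tamper_a, sugar_jar, dosing_cup's own z axis and vertical above 0.5 rad).
It also fails if it takes over 54 s, if anything falls off the work surface, if the arm or the gripper's body presses on something with over 40 N, if the wrist force passes 120 N, or if a joint passes its speed limit or range.

## Working session

There is one attempt and no reset: what is moved stays moved. The work goes in short steps, Python scripts to look and compute and a tool call to move; the robot and the scene stay as the last step left them, time stands still between calls to the robot, and variables do not carry over. Pictures are saved under pics/ and viewed, at most 10 in all, crops included, and the job is handed in when it is done.

Besides the shell and the picture viewer there is one more tool, called after "Emit:" as a command line: name --argument value ..., lists and objects as JSON in quotes. arm_command: Moves the arm, as the interface text tells. Its arguments: {"type":"object","properties":{"rows":{"type":"array","items":{"type":"array","items":{"type":"array","items":{"type":"number","minimum":-1,"maximum":1}}}}},"required":["rows"]}

```bash
ls; mkdir -p pics; python3 - <<'E'
from cell import *
import cv2,numpy as np
print(state())
ims=[]
for n in ("scene","side"):
    p,d=read_camera(n); c=get_calibration(n); print(n,c)
    cv2.imwrite(f"pics/{n}0.png",p[:,:,::-1]); np.savez(f"{n}0.npz",p=p,d=d)
E
```

```text
pics
{'t': 0.0, 'joints': array([ 1.18940533e+00,  4.91542569e-01,  1.55944135e+00, -2.00485137e-05,
        1.09172176e+00, -1.05619888e-01]), 'qvel': array([-0.00159978, -0.00044271, -0.00011615, -0.00190485,  0.00028165,
       -0.00160734]), 'tau': array([ 1.30853492e-03, -6.12632632e+01, -2.58175671e+01,  6.92857127e-02,
        4.81304002e-02, -7.29677413e-05]), 'eef_pos': array([170.1586731 , 601.35355953, 404.17498454]), 'tcp_rot': array([-3.14048396e+00, -9.96562308e-05,  2.86583074e+00]), 'ft_force': array([ 0.7916139 , -0.30211907, -0.20099024]), 'moment': array([ 0.01039682,  0.01037094, -0.02020224]), 'grip_force': 0.0, 'opening': 0.9983188307075519}
scene {'camera_matrix': array([[378.71834742,   0.        , 257.06361569],
       [  0.        , 378.71834742, 194.61208372],
       [  0.        ,   0.        ,   1.        ]]), 'D': array([-0.05994791,  0.        ,  0.        ,  0.        ,  0.        ]), 'position': array([1240.11742697,   39.1071702 , 1008.92679109]), 'orientation': array([ 0.60044007, -0.00674039,  1.63768723])}
side {'camera_matrix': array([[388.12321838,   0.        , 255.7522353 ],
       [  0.        , 388.12321838, 195.87968882],
       [  0.        ,   0.        ,   1.        ]]), 'D': array([-0.1082056,  0.       ,  0.       ,  0.       ,  0.       ]), 'position': array([572.59005028, 985.44689745, 888.05493735]), 'orientation': array([ 0.89355722,  0.02216364, -3.11308433])}
```

View pics/scene0.png

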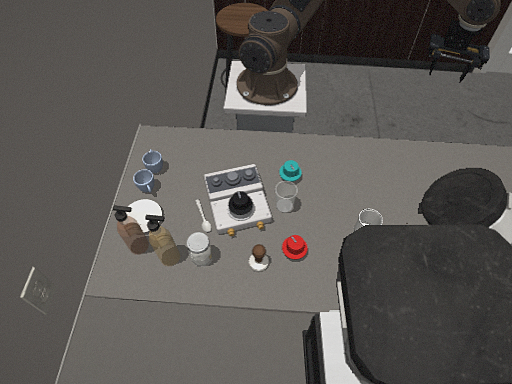

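View pics/side0.png

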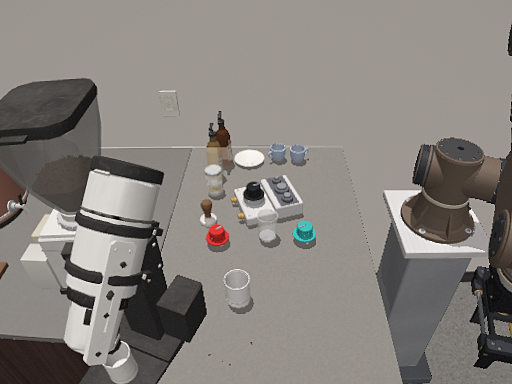

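The scene view shows the unit at about (238,198). The black cap is at (240,203) and the keys are in a row at (217–250,176–183). Possible mix-ups are the teal cap at (291,170) and the red cap at (295,246). I choose the black cap, which sits on the unit. The glass is at (287,197) and the spoon at (203,215). Next I'll take a close crop and a first position from depth.

```bash
cat > h.py <<'E'
from cell import *
import cv2,numpy as np
from scipy.spatial.transform import Rotation as R
def pose(n,st=None):
    c=get_calibration(n)
    if n!="wrist": return c,R.from_euler('xyz',c["orientation"]).as_matrix(),np.array(c["position"])
    T=np.eye(4);T[:3,:3]=R.from_euler('xyz',st["tcp_rot"]).as_matrix();T[:3,3]=st["eef_pos"]
    T=T@np.array(c["hand_eye"]);return c,T[:3,:3],T[:3,3]
def ray(n,uv,st=None):
    c,Rm,p=pose(n,st)
    x,y=cv2.undistortPoints(np.array([[uv]],float),c["camera_matrix"],c["D"])[0,0]
    return p,Rm@np.array([x,-y,-1.])
def atz(n,uv,z,st=None):
    p,d=ray(n,uv,st);return p+d*(z-p[2])/d[2]
def atd(n,uv,dep,st=None):
    p,d=ray(n,uv,st);return p+d*dep
def proj(n,X,st=None):
    c,Rm,p=pose(n,st);q=Rm.T@(np.array(X)-p);q=np.array([q[0],-q[1],-q[2]])
    return cv2.projectPoints(q.reshape(1,1,3),np.zeros(3),np.zeros(3),c["camera_matrix"],c["D"])[0][0,0]
E
python3 - <<'E'
from h import *
p=np.load("scene0.npz");im=p['p'];d=p['d']
x0,y0=190,150
cr=cv2.resize(im[y0:y0+95,x0:x0+125,::-1],None,fx=6,fy=6,interpolation=cv2.INTER_CUBIC)
cv2.imwrite("pics/crop1.png",cr)
for uv in [(217,183),(233,178),(249,174),(240,200),(287,190),(203,215)]:
    print(uv,atd("scene",uv,d[uv[1],uv[0]]).round(0))
E
```

```text
(217, 183) [ 564. -123.   70.]
(233, 178) [546. -75.  77.]
(249, 174) [528. -27.  78.]
(240, 200) [642. -44. 102.]
(287, 190) [557.  93.  45.]
(203, 215) [ 645. -161.   10.]
```

View pics/crop1.png

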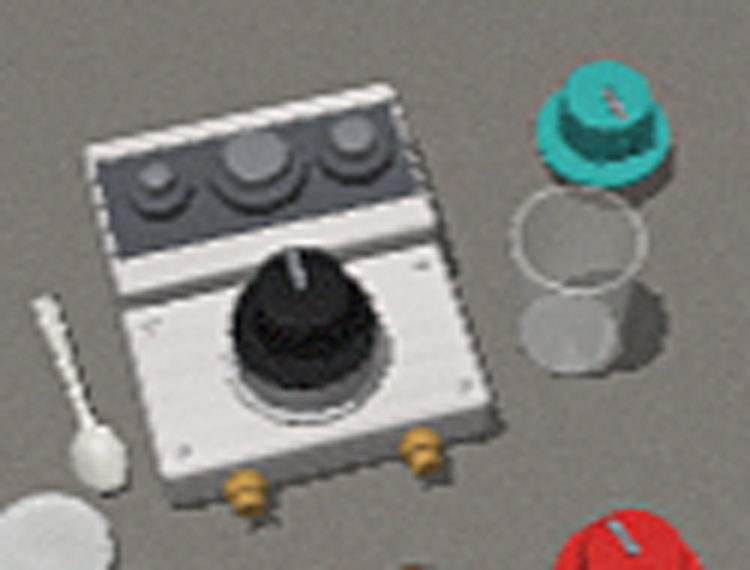

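The crop confirms the black cap, with its rib pointing towards the keys. In the crop the large key is at (258,155) in the middle, the medium at (355,138) on the +y side, and the small at (158,180) on the -y side.

```bash
python3 - <<'E'
from h import *
f=lambda u,v:(190+(u+.5)/6-.5,150+(v+.5)/6-.5)
S,L,M=[atz("scene",f(*q),76) for q in [(158,180),(258,155),(355,138)]]
print(S,L,M,np.linalg.norm(L-S),np.linalg.norm(M-L))
v=M-S; print("unit yaw deg",np.degrees(np.arctan2(-v[0],v[1])))
d=np.load("scene0.npz")['d']; c,Rm,p=pose("scene")
pts=[atd("scene",(u,v),d[v,u]) for u in range(0,512,6) for v in range(100,384,6) if d[v,u]>0]
pts=np.array(pts);t=pts[pts[:,2]>150];t=t[t[:,0]>300]
print("tall",t.min(0),t.max(0))
print(t[t[:,0]<650].round()[:10])
st=state();print(get_calibration("wrist"))
E
```

```text
[ 555.50833115 -127.01057844   76.        ] [535.87993955 -77.64757125  76.        ] [521.26691551 -28.65808366  76.        ] 53.122313915695734 51.12250351394538
unit yaw deg 19.19555941826652Traceback (most recent call last):
  File "<stdin>", line 7, in <module>
  File "h.py", line 16, in atd
    p,d=ray(n,uv,st);return p+d*dep
        ~~~^^^^^^^^^
  File "h.py", line 10, in ray
    c,Rm,p=pose(n,st)
           ~~~~^^^^^^
  File "h.py", line 5, in pose
    c=get_calibration(n)
ValueError: time passes only in moves, steps and waits
```

```bash
python3 - <<'E'
from cell import *
import pickle
pickle.dump({n:get_calibration(n) for n in ("scene","side","wrist")},open("cal.pkl","wb"))
E
sed -i 's/    c=get_calibration(n)/    c=CAL[n]/; s/^from scipy/import pickle\nCAL=pickle.load(open("cal.pkl","rb"))\nfrom scipy/' h.py
cat >> h.py <<'E'
def row(pos,yaw,st):
    """normalised shift+turn from current pose to TCP pos, tool straight down, yaw"""
    Rc=R.from_euler('xyz',st["tcp_rot"]);Rt=R.from_euler('xyz',[np.pi,0,yaw])
    return np.r_[Rc.inv().apply(np.array(pos)-st["eef_pos"])/150,(Rc.inv()*Rt).as_rotvec()/2/np.pi].round(4)
E
python3 - <<'E'
from h import *
d=np.load("scene0.npz")['d']
pts=np.array([atd("scene",(u,v),d[v,u]) for u in range(0,512,6) for v in range(100,384,6) if d[v,u]>0])
t=pts[(pts[:,2]>150)&(pts[:,0]>300)]
print("tall",t.min(0),t.max(0)); print(CAL["wrist"])
st=state();
for y in (19,-161,109,-71): print(y,row((560,-70,400),np.radians(y),st))
E
```

```text
tall [ 300.9859915  -462.27423243  150.02737019] [1177.43626874  458.16009687  563.5976438 ]
{'camera_matrix': array([[327.55919153,   0.        , 254.67956548],
       [  0.        , 327.55919153, 191.61781592],
       [  0.        ,   0.        ,   1.        ]]), 'D': array([0.00327643, 0.        , 0.        , 0.        , 0.        ]), 'hand_eye': array([[ 3.90922518e-04,  9.71195024e-01,  2.38285696e-01,
         6.54912726e+01],
       [ 9.99999910e-01, -3.40868903e-04, -2.51262672e-04,
        -2.45306466e-01],
       [-1.62800873e-04,  2.38285772e-01, -9.71195070e-01,
         1.86161450e+01],
       [ 0.00000000e+00,  0.00000000e+00,  0.00000000e+00,
         1.00000000e+00]])}
19 [-3.7195e+00 -3.5988e+00  3.1200e-02 -1.0000e-04  2.0000e-04  4.0330e-01]
-161 [-3.7195e+00 -3.5988e+00  3.1200e-02 -1.0000e-04 -1.0000e-04 -9.6700e-02]
109 [-3.7195e+00 -3.5988e+00  3.1200e-02 -1.0000e-04  1.0000e-04  1.5330e-01]
-71 [-3.7195e+00 -3.5988e+00  3.1200e-02 -1.0000e-04 -2.0000e-04 -3.4670e-01]
```

```bash
python3 - <<'E'
from h import *
for n in("scene","side"):
    d=np.load(n+"0.npz")['d']
    pts=np.array([atd(n,(u,v),d[v,u]) for u in range(0,512,4) for v in range(0,384,4) if d[v,u]>0])
    t=pts[(pts[:,2]>120)&(pts[:,0]>150)&(pts[:,0]<720)&(pts[:,1]<650)&(pts[:,1]>-300)]
    print(n,len(t)); print(t[::max(1,len(t)//15)].round())
st=state()
E
```

```text
scene 156
[[184. 514. 294.]
 [185. 533. 311.]
 [189. 561. 302.]
 [156. 558. 392.]
 [204. 522. 478.]
 [208. 526. 492.]
 [186. 588. 359.]
 [220. 550. 454.]
 [208. 618. 306.]
 [196. 590. 406.]
 [223. 561. 481.]
 [204. 632. 333.]
 [230. 589. 439.]
 [236. 596. 444.]
 [236. 586. 513.]
 [245. 613. 474.]]
side 242
[[181. 516. 302.]
 [174. 512. 332.]
 [218. 643. 310.]
 [206. 634. 308.]
 [198. 610. 331.]
 [195. 568. 386.]
 [193. 495. 485.]
 [241. 618. 465.]
 [188. 482. 509.]
 [243. 615. 487.]
 [180. 619. 332.]
 [235. 588. 516.]
 [200. 614. 402.]
 [206. 526. 534.]
 [237. 623. 496.]
 [167. 626. 329.]]
```

Emit:
arm_command --rows '[[[-0.25,-0.24,0,0,0,0,-1],[-0.5,-0.48,0,0,0,-0.02,-1],[-0.75,-0.72,0,0,0,-0.04,-1],[-1,-0.97,0,0,0,-0.05,-1],[-1,-0.97,0,0,0,-0.05,-1]]]'

```text
t: 0.52
eef_pos: [273.9, 421.1, 404.5]
tcp_rot: [-3.141, -0.0, -3.098]
ft_force: [1.9, 0.1, -0.6]
opening: 0.706
grip_force: 0.0
```

```bash
python3 - <<'E'
from h import *
st=state(); print(row((540,-70,400),np.radians(109),st))
E
```

```text
[-1.6291e+00 -3.3487e+00  3.0600e-02 -1.0000e-04 -0.0000e+00  2.0420e-01]
```

Emit:
arm_command --rows '[[[-0.12,-0.25,0,0,0,0,-1],[-0.25,-0.5,0,0,0,0,-1],[-0.37,-0.75,0,0,0,0,-1],[-0.49,-1,0,0,0,0,-1]]]'

```text
t: 0.85
eef_pos: [352.9, 274.3, 404.7]
tcp_rot: [3.142, 0.0, -3.103]
ft_force: [1.0, 0.1, 0.5]
opening: 0.424
grip_force: 0.0
```

Emit:
arm_command --rows '[[[-0.12,-0.25,0,0,0,0,-1],[-0.25,-0.5,0,0,0,0,-1],[-0.37,-0.75,0,0,0,0,-1],[-0.49,-1,0,0,0,0,-1]]]'

```text
t: 1.18
eef_pos: [432.0, 127.5, 404.8]
tcp_rot: [3.141, 0.0, -3.103]
ft_force: [0.2, 0.3, 0.8]
opening: 0.143
grip_force: 0.0
```

Emit:
arm_command --rows '[[[-0.12,-0.25,0,0,0,0.02,-1],[-0.25,-0.5,0,0,0,0.04,-1],[-0.37,-0.75,0,0,0,0.06,-1],[-0.49,-1,0,0,0,0.08,-1],[-0.49,-1,0,0,0,0.1,-1],[-0.49,-1,0,0,0,0.12,-1],[-0.49,-1,0,0,0,0.14,-1],[-0.49,-1,0,0,0,0.16,-1],[-0.49,-1,0,0,0,0.18,-1],[-0.49,-1,0,0,0,0.2,-1]]]'

```text
t: 2.02
eef_pos: [510.7, -17.6, 404.5]
tcp_rot: [-3.141, -0.0, 1.924]
ft_force: [0.1, -0.1, -0.2]
opening: 0.007
grip_force: 0.0
```

```bash
python3 - <<'E'
from h import *
st=state();print(st["eef_pos"],st["tcp_rot"],st["joints"])
p,d=read_camera("wrist");cv2.imwrite("pics/w1.png",p[:,:,::-1]);np.savez("w1.npz",p=p,d=d,e=st["eef_pos"],r=st["tcp_rot"])
for X in [(537,-77,76),(634,-44,104)]: print(proj("wrist",X,st))
E
```

```text
[510.68526183 -17.62806689 404.46381028] [-3.14110306e+00 -3.96134456e-04  1.92354969e+00] [-1.63847001e-01  3.30042721e-01  1.83429166e+00  1.23739495e-04
  9.77879642e-01 -5.16669634e-01]
[259.10733455 243.76673955]
[369.41726772 258.18885443]
```

View pics/w1.png

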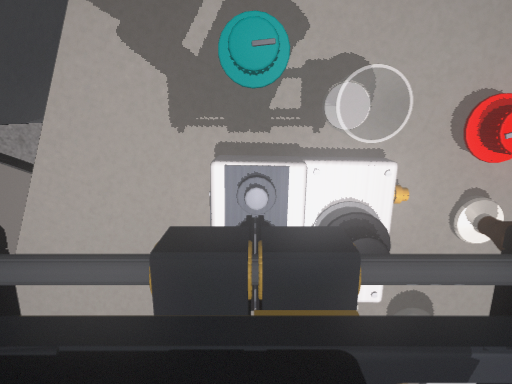

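The wrist view shows the medium key at about (256,198). The unit is lined up with the tool, and the cap at (350,230) is partly hidden by the gripper.

```bash
python3 - <<'E'
from h import *
z=np.load("w1.npz");st=dict(eef_pos=z['e'],tcp_rot=z['r'])
M=atz("wrist",(256.5,198.5),76,st);print("M",M)
# front step far-y edge corners at z=58, outer corner rear step at z=40
for uv,h in [((213,162),58),((305,161),58),((395,162),40)]: print(atz("wrist",uv,h,st))
g=cv2.cvtColor(z['p'],cv2.COLOR_RGB2GRAY)
print(cv2.HoughCircles(cv2.resize(g[170:225,225:290],None,fx=4,fy=4,interpolation=cv2.INTER_CUBIC),cv2.HOUGH_GRADIENT,1,200,param1=80,param2=15,minRadius=25,maxRadius=60))
print(row((540,30,404.5),np.radians(109.5),state()))
E
```

```text
M [518.04359711 -33.39229513  76.        ]
[465.43281056 -17.32909274  58.        ]
[552.06920003  15.69014106  58.        ]
[645.72394354  46.21698537  40.        ]
[[[125.5 106.5  50.4]]]
[ 2.329e-01  2.907e-01 -1.000e-04 -1.000e-04 -1.000e-04  5.000e-04]
```

Emit:
arm_command --rows '[[[-0.2,0.1,0,0,0,0,-1],[-0.4,0.2,0,0,0,0,-1],[-0.6,0.3,0,0,0,0,-1],[-0.8,0.3,0,0,0,0,-1],[-0.9,0.3,0,0,0,0,-1],[-0.9,0.3,0,0,0,0,-1],[-0.9,0.3,0,0,0,0,-1]]]'

```text
t: 2.65
eef_pos: [600.0, -128.2, 404.2]
tcp_rot: [-3.141, -0.001, 1.93]
ft_force: [0.3, 0.3, 0.7]
opening: 0.004
grip_force: 0.0
```

```bash
python3 - <<'E'
from h import *
st=state();print(st["eef_pos"],st["tcp_rot"])
p,d=read_camera("wrist");np.savez("w2.npz",p=p,d=d,e=st["eef_pos"],r=st["tcp_rot"])
cv2.imwrite("pics/w2.png",cv2.resize(p[10:240,130:390,::-1],None,fx=2.5,fy=2.5,interpolation=cv2.INTER_CUBIC))
for X in [(514,-33,76),(532,-81,76),(549,-130,76),(628,-48,104)]: print(proj("wrist",X,st))
E
```

```text
[ 599.97146439 -128.24914101  404.18552477] [-3.14077741e+00 -1.00440021e-03  1.93024253e+00]
[201.7718605   48.38345459]
[203.87767541 108.6014268 ]
[204.47967541 164.68491255]
[320.43488189 111.90574203]
```

View pics/w2.png

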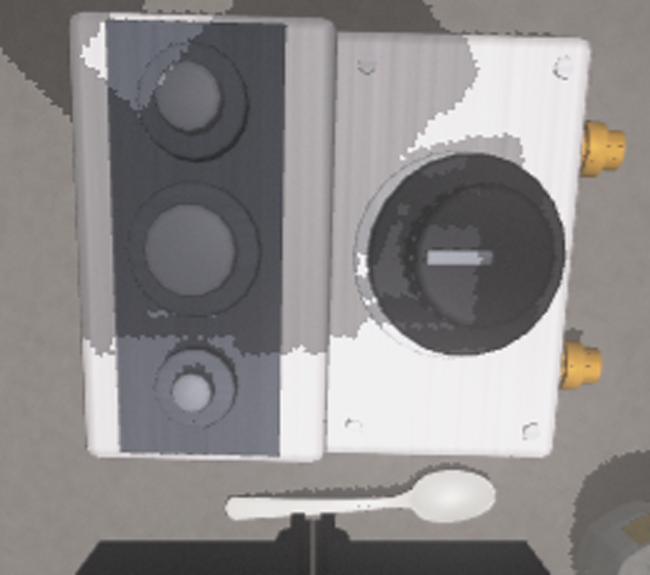

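This view shows all three keys clearly: medium at crop (188,95), large at (190,250), small at (192,392). The cap flange is centred at (467,254), with the rib pointing -x.

```bash
python3 - <<'E'
from h import *
z=np.load("w2.npz");st=dict(eef_pos=z['e'],tcp_rot=z['r'])
f=lambda x,y:(130+(x+.5)/2.5-.5,10+(y+.5)/2.5-.5)
M,L,S=[atz("wrist",f(*q),76,st) for q in [(188,95),(190,250),(192,392)]]
C=atz("wrist",f(467,254),72,st);C2=atz("wrist",f(490,257),104,st)
print(M,L,S,np.linalg.norm(M-L),np.linalg.norm(L-S));v=M-S
yaw=np.arctan2(-v[0],v[1]);print(np.degrees(yaw))
print("cap",C,C2,np.linalg.norm(C[:2]-L[:2]),np.degrees(np.arctan2(*(C-L)[[1,0]])))
d=z['d']
for q in [(188,95),(190,250),(192,392),(150,300),(350,400),(500,260)]:
    u,w=map(round,f(*q));print(q,atd("wrist",(u,w),d[w,u],st).round(1))
E
```

```text
[516.39489982 -31.50233468  76.        ] [533.87349234 -81.33757721  76.        ] [ 551.36236102 -130.98010853   76.        ] 52.811481655556875 52.63308317145437
19.367099669534586
cap [630.19092768 -46.62301035  72.        ] [632.30702104 -46.89631036 104.        ] 102.38236909721422 19.82009090696216
(188, 95) [517.7 -32.4  81.8]
(190, 250) [535.  -81.2  81.4]
(192, 392) [ 551.2 -129.7   80.9]
(150, 300) [ 523.4 -105.7   60.1]
(350, 400) [ 612.8 -117.6   43.2]
(500, 260) [636.1 -46.8 104.4]
```

Spacing, yaw (19.4°) and cap offset (102 mm) all match the description. Next is the press on the large key.

```bash
python3 - <<'E'
from h import *
print(row((534,-81.2,280),np.radians(109.5),state()))
E
```

```text
[ 4.429e-01 -3.011e-01  8.304e-01 -1.000e-04 -1.000e-04  3.100e-03]
```

Emit:
arm_command --rows '[[[0.2,-0.15,0,0,0,0.003,-1],[0.443,-0.301,0.2,0,0,0.003,-1],[0.443,-0.301,0.4,0,0,0.003,-1],[0.443,-0.301,0.6,0,0,0.003,-1],[0.443,-0.301,0.75,0,0,0.003,-1],[0.443,-0.301,0.83,0,0,0.003,-1],[0.443,-0.301,0.83,0,0,0.003,-1],[0.443,-0.301,0.83,0,0,0.003,-1]]]'

```text
t: 3.37
eef_pos: [534.4, -80.8, 280.5]
tcp_rot: [-3.141, -0.001, 1.913]
ft_force: [0.1, -0.0, -0.6]
opening: 0.002
grip_force: 0.0
```

Emit:
arm_command --rows '[[[0,0,0.03,0,0,0,-1],[0,0,0.06,0,0,0,-1],[0,0,0.09,0,0,0,-1],[0,0,0.1,0,0,0,-1],[0,0,0.11,0,0,0,-1],[0,0,0.11,0,0,0,-1],[0,0,0.11,0,0,0,-1]]]'

```text
t: 3.95
eef_pos: [534.9, -81.7, 264.4]
tcp_rot: [3.14, 0.0, 1.911]
ft_force: [0.7, 3.1, 7.2]
opening: 0.005
grip_force: 3.8
```

Emit:
arm_command --rows '[[[0,0,0.01,0,0,0,-1],[0,0,0.02,0,0,0,-1],[0,0,0.025,0,0,0,-1],[0,0,0.025,0,0,0,-1],[0,0,0.025,0,0,0,-1]]]'

```text
t: 4.37
eef_pos: [534.7, -81.6, 263.6]
tcp_rot: [3.139, 0.002, 1.911]
ft_force: [-10.7, 4.6, 48.1]
opening: 0.003
grip_force: 23.7
```

Emit:
arm_command --rows '[[[0,0,-0.01,0,0,0,-1],[0,0,-0.02,0,0,0,-1],[0,0,-0.035,0,0,0,-1],[0,0,-0.035,0,0,0,-1]]]'

```text
t: 4.7
eef_pos: [534.8, -81.7, 265.9]
tcp_rot: [3.14, 0.0, 1.911]
ft_force: [1.1, 2.0, 3.6]
opening: 0.006
grip_force: 1.9
```

Emit:
arm_command --rows '[[[0,0,-0.01,0,0,0,-1],[0,0,-0.015,0,0,0,-1],[0,0,-0.015,0,0,0,-1]]]'

```text
t: 4.95
eef_pos: [534.8, -81.8, 267.5]
tcp_rot: [3.141, 0.0, 1.911]
ft_force: [1.7, 1.6, 2.7]
opening: 0.002
grip_force: 1.5
```

Emit:
arm_command --rows '[[[0,0,-0.015,0,0,0,-1],[0,0,-0.015,0,0,0,-1]]]'

```text
t: 5.12
eef_pos: [534.7, -81.9, 269.8]
tcp_rot: [-3.141, -0.0, 1.911]
ft_force: [1.0, -0.8, 1.8]
opening: 0.007
grip_force: 0.8
```

Emit:
arm_command --rows '[[[0,0,-0.03,0,0,0,-1],[0,0,-0.06,0,0,0,-1],[0,0,-0.06,0,0,0,-1]]]'

```text
t: 5.37
eef_pos: [534.7, -81.8, 279.4]
tcp_rot: [3.141, 0.0, 1.911]
ft_force: [0.3, 0.6, -0.6]
opening: 0.002
grip_force: 0.0
```

```bash
python3 - <<'E'
from h import *
st=state();print(st["eef_pos"],st["ft_force"]);print(row((517,-32,280),np.radians(109.5),st))
E
```

```text
[534.67609553 -81.79582212 279.39528811] [ 0.31366657  0.56352156 -0.59543793]
[ 3.523e-01 -3.000e-04 -4.100e-03  0.000e+00  0.000e+00  0.000e+00]
```

Contact runs from about 270 to 264 mm, which is the full 6 mm travel, so the TCP reads about 4 mm high. Medium key next.

Emit:
arm_command --rows '[[[0.15,0,0,0,0,0,-1],[0.3,0,0,0,0,0,-1],[0.352,0,0,0,0,0,-1],[0.352,0,0.03,0,0,0,-1],[0.352,0,0.06,0,0,0,-1],[0.352,0,0.08,0,0,0,-1],[0.352,0,0.1,0,0,0,-1],[0.352,0,0.115,0,0,0,-1],[0.352,0,0.115,0,0,0,-1],[0.352,0,0.115,0,0,0,-1]]]'

```text
t: 6.2
eef_pos: [517.2, -32.5, 263.8]
tcp_rot: [3.14, 0.001, 1.91]
ft_force: [-9.3, 4.7, 41.0]
opening: 0.008
grip_force: 19.8
```

Fully down. I'll lift, then go to the small key at (551.5,-130.5).

Emit:
arm_command --rows '[[[0,0,-0.03,0,0,0,-1],[0,0,-0.07,0,0,0,-1],[0,0,-0.11,0,0,0,-1],[0,0,-0.11,0,0,0,-1]]]'

```text
t: 6.53
eef_pos: [517.3, -32.5, 278.6]
tcp_rot: [3.141, 0.001, 1.911]
ft_force: [0.2, -0.5, -0.5]
opening: 0.001
grip_force: 0.0
```

```bash
python3 - <<'E'
from h import *
st=state();print(st["eef_pos"],st["ft_force"]);print(row((551.2,-130.5,280),np.radians(109.5),st))
E
```

```text
[517.34657965 -32.49700577 278.62484949] [ 0.20732409 -0.52775872 -0.52532774]
[-6.912e-01 -5.000e-03 -8.800e-03  1.000e-04  1.000e-04 -1.000e-04]
```

Emit:
arm_command --rows '[[[-0.2,0,-0.03,0,0,0,-1],[-0.4,0,-0.03,0,0,0,-1],[-0.6,-0.003,-0.03,0,0,0,-1],[-0.691,-0.005,-0.01,0,0,0,-1],[-0.691,-0.005,0,0,0,0,-1],[-0.691,-0.005,0.03,0,0,0,-1],[-0.691,-0.005,0.06,0,0,0,-1],[-0.691,-0.005,0.09,0,0,0,-1],[-0.691,-0.005,0.105,0,0,0,-1],[-0.691,-0.005,0.105,0,0,0,-1]]]'

```text
t: 7.37
eef_pos: [550.5, -129.0, 264.0]
tcp_rot: [-3.141, 0.0, 1.913]
ft_force: [-8.9, -1.5, 25.9]
opening: 0.004
grip_force: 13.0
```

Emit:
arm_command --rows '[[[0,0,0,0,0,0,-1],[0,0,0,0,0,0,-1]]]'

```text
t: 7.53
eef_pos: [550.5, -129.0, 264.0]
tcp_rot: [3.141, 0.001, 1.913]
ft_force: [-8.9, -0.4, 26.2]
opening: 0.002
grip_force: 13.3
```

```bash
python3 - <<'E'
from h import *
z=np.load("w2.npz");st0=dict(eef_pos=z['e'],tcp_rot=z['r'])
f=lambda x,y:(130+(x+.5)/2.5-.5,10+(y+.5)/2.5-.5)
M,L,S=[atz("wrist",f(*q),80.5,st0) for q in [(188,95),(190,250),(192,392)]]
C=atz("wrist",f(467,254),76.5,st0);C2=atz("wrist",f(490,257),108.5,st0)
print(M,L,S,np.linalg.norm(M-S));a=np.radians(19.5)
print(C,C2,(M+L+S)/3+102*np.array([np.cos(a),np.sin(a),0]))
st=state();print(row((630.5,-46.7,320),a+np.pi/2,st))
E
```

```text
[517.27109655 -32.01848384  80.5       ] [534.49566878 -81.12945967  80.5       ] [ 551.73036783 -130.05052501   80.5       ] 103.91209012099435
[629.42321892 -46.91562721  76.5       ] [631.41827244 -47.21780814 108.5       ] [630.64847648 -47.01785653  80.5       ]
[ 3.377e-01  6.865e-01 -3.737e-01  0.000e+00  1.000e-04  2.000e-04]
```

Emit:
arm_command --rows '[[[0,0,-0.1,0,0,0,-1],[0,0,-0.3,0,0,0,-1],[0,0,-0.38,0,0,0,1],[0.17,0.2,-0.38,0,0,0,1],[0.336,0.4,-0.38,0,0,0,1],[0.336,0.6,-0.38,0,0,0,1],[0.336,0.686,-0.38,0,0,0,1],[0.336,0.686,-0.38,0,0,0,1],[0.336,0.686,-0.38,0,0,0,1],[0.336,0.686,-0.38,0,0,0,1]]]'

```text
t: 8.37
eef_pos: [630.2, -47.8, 318.7]
tcp_rot: [-3.14, -0.001, 1.912]
ft_force: [-0.2, 0.3, 1.4]
opening: 0.506
grip_force: 0.0
```

```bash
python3 - <<'E'
from h import *
st=state();print(st["eef_pos"],st["ft_force"],st["moment"],st["opening"]);print(row((630.5,-47,271),np.radians(109.5),st))
E
```

```text
[630.23308351 -47.83756948 318.69281188] [-0.16152588  0.29840816  1.39478459] [-0.07616705  0.02871724  0.03949858] 0.5064958137541175
[ 4.40e-03  3.90e-03  3.18e-01 -2.00e-04 -1.00e-04  1.00e-04]
```

Emit:
arm_command --rows '[[[0.004,0.004,0,0,0,0,1],[0.004,0.004,0,0,0,0,1],[0.004,0.004,0,0,0,0,1],[0.004,0.004,0,0,0,0,1],[0.004,0.004,0,0,0,0,1],[0.004,0.004,0.1,0,0,0,1],[0.004,0.004,0.2,0,0,0,1],[0.004,0.004,0.28,0,0,0,1],[0.004,0.004,0.315,0,0,0,1],[0.004,0.004,0.315,0,0,0,1]]]'

```text
t: 9.2
eef_pos: [631.4, -47.4, 270.7]
tcp_rot: [-3.14, -0.001, 1.911]
ft_force: [0.2, -0.3, 0.3]
opening: 0.997
grip_force: 0.0
```

Emit:
arm_command --rows '[[[0,0,0,0,0,0,-1],[0,0,0,0,0,0,-1],[0,0,0,0,0,0,-1],[0,0,0,0,0,0,-1],[0,0,0,0,0,0,-1],[0,0,0,0,0,0,-1],[0,0,0,0,0,0,-1],[0,0,0,0,0,0,-1],[0,0,0,0,0,0,-1],[0,0,0,0,0,0,-1]]]'

```text
t: 10.03
eef_pos: [631.5, -47.3, 272.1]
tcp_rot: [3.142, -0.0, 1.911]
ft_force: [-0.9, 0.2, 1.4]
opening: 0.501
grip_force: 30.0
```

```bash
python3 - <<'E'
from h import *
st=state();print(st)
E
```

```text
{'t': 10.0333, 'joints': array([-1.79042228e-01,  6.51651557e-01,  1.66084638e+00,  1.31254910e-04,
        8.29044949e-01, -5.19453789e-01]), 'qvel': array([ 4.60566775e-05,  3.56104524e-04, -1.43651534e-03,  1.41483771e-03,
        1.37588143e-03, -1.91063089e-04]), 'tau': array([-2.74987560e-02, -6.52649474e+01, -2.03685719e+01,  5.47259382e-02,
       -6.05952996e-02,  2.29543220e-03]), 'eef_pos': array([631.49060247, -47.30872014, 272.06194573]), 'tcp_rot': array([ 3.14150142e+00, -5.93093235e-05,  1.91111922e+00]), 'ft_force': array([-0.87517036,  0.17414632,  1.40896024]), 'moment': array([-0.07002285,  0.18878615,  0.04586585]), 'grip_force': 30.000144839286804, 'opening': 0.5008950889420852}
```

The knob is gripped: 47.6 mm opening, 30 N. I'll test small turns, first clockwise (+z tool).

Emit:
arm_command --rows '[[[0,0,0,0,0,0.005,-1],[0,0,0,0,0,0.01,-1],[0,0,0,0,0,0.014,-1],[0,0,0,0,0,0.014,-1]]]'

```text
t: 10.37
eef_pos: [631.5, -47.4, 272.1]
tcp_rot: [3.141, 0.0, 1.822]
ft_force: [0.1, 0.1, 2.2]
opening: 0.502
grip_force: 30.0
```

```bash
python3 - <<'E'
from h import *
st=state();print(st["tcp_rot"],st["ft_force"],st["moment"])
E
```

```text
[3.14136588e+00 1.60090115e-05 1.82199805e+00] [0.08590859 0.07488945 2.21209613] [-0.09331931  0.05813281  0.03252736]
```

Emit:
arm_command --rows '[[[0,0,0,0,0,0.005,-1],[0,0,0,0,0,0.01,-1],[0,0,0,0,0,0.014,-1],[0,0,0,0,0,0.014,-1]]]'

```text
t: 10.7
eef_pos: [631.0, -47.3, 272.1]
tcp_rot: [-3.14, -0.0, 1.736]
ft_force: [-5.7, -1.4, 5.1]
opening: 0.502
grip_force: 30.0
```

```bash
python3 - <<'E'
from h import *
st=state();print(st["tcp_rot"],st["ft_force"],st["moment"])
E
```

```text
[-3.13974075e+00 -2.42573709e-04  1.73569005e+00] [-5.69591006 -1.42441486  5.06854299] [-0.22894764  1.0563559   0.35619396]
```

The moment reached 0.36 N m, so clockwise is blocked. I'll turn anticlockwise.

Emit:
arm_command --rows '[[[0,0,0,0,0,-0.012,-1],[0,0,0,0,0,-0.024,-1],[0,0,0,0,0,-0.036,-1],[0,0,0,0,0,-0.048,-1],[0,0,0,0,0,-0.06,-1],[0,0,0,0,0,-0.06,-1]]]'

```text
t: 11.2
eef_pos: [631.5, -47.3, 272.1]
tcp_rot: [3.141, 0.0, 2.117]
ft_force: [0.7, -0.7, 2.2]
opening: 0.504
grip_force: 30.0
```

```bash
python3 - <<'E'
from h import *
st=state();print(st["tcp_rot"],st["ft_force"],st["moment"])
E
```

```text
[3.14126925e+00 1.25630583e-04 2.11660962e+00] [ 0.67960289 -0.69352602  2.24911341] [-0.09014489  0.08941073  0.01564811]
```

Emit:
arm_command --rows '[[[0,0,0,0,0,-0.015,-1],[0,0,0,0,0,-0.03,-1],[0,0,0,0,0,-0.045,-1],[0,0,0,0,0,-0.06,-1],[0,0,0,0,0,-0.075,-1],[0,0,0,0,0,-0.09,-1],[0,0,0,0,0,-0.105,-1],[0,0,0,0,0,-0.12,-1],[0,0,0,0,0,-0.12,-1]]]'

```text
t: 11.95
eef_pos: [631.6, -47.4, 272.1]
tcp_rot: [3.141, 0.0, 2.869]
ft_force: [-0.5, -0.5, 1.6]
opening: 0.501
grip_force: 30.0
```

Emit:
arm_command --rows '[[[0,0,0,0,0,-0.015,-1],[0,0,0,0,0,-0.03,-1],[0,0,0,0,0,-0.045,-1],[0,0,0,0,0,-0.055,-1],[0,0,0,0,0,-0.065,-1],[0,0,0,0,0,-0.065,-1]]]'

```text
t: 12.45
eef_pos: [631.6, -47.3, 272.0]
tcp_rot: [-3.142, 0.0, -3.01]
ft_force: [-0.5, -0.0, 1.7]
opening: 0.504
grip_force: 30.0
```

```bash
python3 - <<'E'
from h import *
st=state();print(st["tcp_rot"],st["ft_force"],st["moment"])
E
```

```text
[-3.14157550e+00  3.78169111e-04 -3.00999406e+00] [-0.49239224 -0.00293591  1.73800521] [-0.01907034 -0.02480246  0.07591019]
```

Emit:
arm_command --rows '[[[0,0,-0.02,0,0,0,-1],[0,0,-0.04,0,0,0,-1],[0,0,-0.06,0,0,0,-1],[0,0,-0.06,0,0,0,-1]]]'

```text
t: 12.78
eef_pos: [631.6, -47.3, 281.6]
tcp_rot: [-3.141, 0.001, -3.01]
ft_force: [-0.6, -0.3, -2.5]
opening: 0.502
grip_force: 30.0
```

Emit:
arm_command --rows '[[[0,0,-0.04,0,0,0,-1],[0,0,-0.1,0,0,0,-1],[0,0,-0.2,0,0,0,-1],[0,0,-0.3,0,0,0,-1],[0,0,-0.4,0,0,0,-1],[0,0,-0.48,0,0,0,-1],[0,0,-0.52,0,0,0,-1],[0,0,-0.52,0,0,0,-1],[0,0,-0.52,0,0,0,-1],[0,0,-0.52,0,0,0,-1]]]'

```text
t: 13.62
eef_pos: [631.3, -47.3, 358.2]
tcp_rot: [3.141, -0.001, -3.009]
ft_force: [-0.4, 0.9, -1.2]
opening: 0.5
grip_force: 30.0
```

```bash
python3 - <<'E'
from h import *
st=state();print(st["eef_pos"],st["qvel"],st["ft_force"],st["grip_force"])
a,_=read_camera("scene");b,_=read_camera("side")
f=lambda p,x,y:cv2.resize(p[y:y+120,x:x+130,::-1],None,fx=3,fy=3,interpolation=cv2.INTER_CUBIC)
cv2.imwrite("pics/end.png",np.hstack([f(a,180,140),f(b,195,140)]))
E
```

```text
[631.34889709 -47.30888333 358.20723773] [-0.00028016  0.00703611 -0.00062754  0.00035031  0.00035966  0.00010572] [-0.35782582  0.93551467 -1.21615697] 29.99994546175003
```

View pics/end.png

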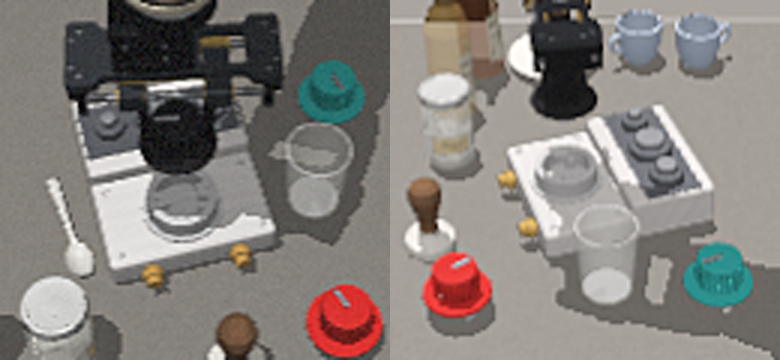

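The cap is held upright about 86 mm above the empty socket. The keys are up and the bystanders are undisturbed.

```bash
python3 -c "
from cell import *
print(job_done())"
```

```text
the job is handed in; nothing more can be done
None
```

I handed the job in at about 14 s: I pressed the three keys in order, turned the cap anticlockwise to 78 degrees (clockwise was blocked), and am holding it upright and still about 86 mm above its socket; the hand-in gave no verdict.

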